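Measure two sugar lumps with the sprung slide gauge

TASK

Slide the small steel pan by its handle so that it stands under the two outlet cells at the end of the rock-sugar dispenser away from its knob, then draw the dispenser's sprung slide out by its black knob until its pointer stands in the red band and hold it there for about a second, so that exactly two lumps drop into the pan. Ease the slide back home with the knob in hand instead of letting it snap shut, and leave the pan standing under the dispenser with its two lumps, the other two still in their cells, and everything else where it was.

Things in the scene. Friction and masses are not known exactly. Their poses are not given: they have to be found in the camera images.
- dispenser: Fixed rock-sugar dispenser on thin legs: a white row of four open-topped cells (28 x 28 mm inside, 34 mm apart) along its own y axis, 38 mm wide, 142 mm long, top 116 mm above the table. Origin on the table under the row's middle; +y is its left end seen from the robot; the slide comes out at -y. The slide's shutter plate (80 to 84 mm high) closes the cells from below; 80 mm free height beneath.
- outlet (a point): Point on the table midway under the two left cells (dispenser y +51 and +17 mm), which drop first; the pan's middle belongs here. Open from the front and the left. The 8 mm legs (feet up to 28 mm wide) stand at dispenser x +/-23, y -62 mm; x +28, y -202 mm; x +70, y +110 mm.
- gauge (a joint): How far the sprung slide is drawn out, in m: 0 home, 0.115 fully out, along the dispenser's -y axis. The spring pulls it home with 2.4 N at 0 and 8 N at the red band. The shutter uncovers the leftmost cell first, then the others one by one. At 0.071 the pointer is in the middle of the red band.
- knob (a point): Grip point of the slide's black knob: an upright square post 16 x 16 mm, 40 mm tall (84 to 124 mm above the table) on the slide's 16 mm wide steel tongue, 70 mm beyond the -y end of the white row when home. The point is on the post's axis, 108 mm above the table; axes as the dispenser's.
- pointer (a point): Tip of the slide's black cross pointer (3 mm wide), above the scale strip; moves with the slide.
- red_band (a point): Middle of the red band (for two lumps) on the scale, 16 mm long in the direction of pull (+/-8 mm). The scale is a stiff white strip fixed to the dispenser at its x 20 to 36 mm, y -70 to -210 mm, top 80 mm above the table; black marks stand for one and three lumps.
- pan: Loose small steel pan, 104 mm across, 45 mm tall, open top, wall 3 mm, floor 4 mm, about 0.3 kg, with a straight black handle towards its own -x axis. Origin: centre of its underside.
- handle (a point): Grip point on the pan's handle, 105 mm from the pan's centre and 36 mm above the table. The handle bar is 14 mm wide and 12 mm high and runs from 50 to 155 mm from the centre.
- pan_in (a point): Centre of the pan's inner floor, 4 mm above its underside.
- lump1_center (a point): Centre of an amber rock-sugar lump, 18 mm cube, 12 g, in the leftmost cell (drops first).
- lump2_center (a point): Centre of the lump in the second cell from the left (drops second).
- lump3_center (a point): Centre of the lump in the third cell, which must stay.
- lump4_center (a point): Centre of the lump in the fourth cell (nearest the knob), which must stay.
- cell3 (a point): Resting place of the third lump's centre, in the dispenser.
- cell4 (a point): Resting place of the fourth lump's centre, in the dispenser.
- tumbler: Bystander: glass tumbler, 68 mm across, 95 mm tall, on the table. Origin under its centre.
- chopstick_rest: Bystander: blue ceramic chopstick rest, 22 x 60 x 14 mm, on the table. Origin under its centre.
- lighter: Bystander: steel gas lighter with a red trigger, 210 mm long, 29 mm tall, lying on the table; origin about mid-length, nozzle towards its +x.
- canister: Bystander: green plastic canister with a white flip lid, 79 mm square, 88 mm tall, on the steel ledge at the back (ledge top 60 mm above the table).
- spice_jar: Bystander: glass spice jar with a red cap, 50 mm across, 90 mm tall, on the ledge.
- steamer: Bystander: small bamboo steamer, 112 mm across, 80 mm tall, on the ledge.

How it is judged:
By the outcome, as a careful person would: the job done as asked, in the order asked, and still so for the second after the job is handed in, with the robot touching nothing.
It also fails if it takes over 56 s, if anything falls off the work surface, if the arm or the gripper's body presses on something with over 40 N, if the wrist force passes 120 N, or if a joint passes its speed limit or range.

ROBOT

A 6-joint arm with a two-finger parallel gripper is mounted at the origin on the work surface. World frame = base frame: x ahead of the robot, y to its left, z up, the work surface at z = 0. Lengths are in mm, angles in rad, forces in N, time in s.
With the tool pointing down it reaches from about 375 to 975 mm from the base axis. Payload 3.8 kg.
Tool frame: the origin (TCP) lies on the centre line of the jaws, within the pads' length; the fingertips stand 14 mm ahead of it and the grasp point (between the pads) lies 5 mm behind it (bot.tip_extent is the distance from the TCP to the fingertips, in mm); z points along the fingers, y is the line along which they close (so a half turn about z gives the same grasp; the last joint's range is limited). The gripper opens to 85 mm and grips with 20 to 120 N. Pads are 22 mm wide; open, the fingers measure 114 mm over their backs; the gripper's body (76 mm by 85 mm) begins 54 mm behind the grasp point. The pads swing forward as they close: fully open they stand 13 mm farther back than shut.
Start: joints at [-1.234, 0.264, 1.604, -0, 1.274, -0.037], TCP at [246.474, -628.386, 245.28] pointing down, gripper open.
Joint ranges: [-2.63, 2.63], [-0.94, 2.18], [0.31, 2.57], [-1.31, 4.45], [0, 2.66], [-2.55, 2.55]. Speed limits (rad/s): [2.57, 2.57, 3.14, 3.14, 3.14, 3.14].

INTERFACE

Orientations are given as a unit quaternion [w, x, y, z].
In Python, from plant import bot gives the robot as it stands.
- The arm moves only by the tool jog_arm, never from a script. Its argument "steps" is a list of rows, each a list of 2 entries, a list of its own where there are three numbers: the shift along the tool's x, y, z in cm, then the turn about the tool's z in rad. In form: [[[dx, dy, dz], yaw], ...]. A call has 1 to 20 rows; each row is the pose to reach, as a shift and turn from the pose commanded when the call began, along the tool's axes at that moment; what a row does not reach only later rows make up. A row lasts 1/10 s, in which the tool goes at most 50 mm and 8.59 degrees, less where a joint would pass 70% of its speed; a pose out of reach is approached as far as the arm can. A call with a gripper value outside its range is refused whole. "gripper" is the opening, from -1 (shut) to 1 (fully open), set as the call begins (left out, the last holds). The fingers move at their own pace and stop on an object; "grip_force" is the grip in N (left out, the last holds). Time passes only in rows, so rows that repeat a pose let the fingers close. It gives the time, the measured TCP pose, the force, the opening and the grip force at its end, in the units of the state.
- bot.observe(): the state, without advancing time (a new reading comes with each control period).
- bot.get_image(name): name is "scene" or "top"; returns a dict with "pixels" (420x560x3 uint8, blue, green, red), "fovy" (degrees; the focal length in pixels is half the picture's height over the tangent of half this angle, whatever the lens; pixels are square), "cx", "cy" (the principal point, pixels), "world_to_cam" (4x4, takes a point from world to camera coordinates). Camera axes: x right, y up, looking along -z (the intrinsics and any distortion apply to the point x, -y, -z); pixel columns grow to the right and rows downward; lengths in mm; the calibration is good to about 2 mm. A picture is of the moment at which its call begins. There is no depth.
- bot.sign_off(): hands the job in; it is judged then, once.
The state is a dict: "time": time; "q": joint angles; "qvel": joint speeds; "joint_efforts": joint torques, N m; "position": TCP position; "orientation": TCP orientation; "wrist_force": force on the tool from outside, world axes, zero at the start; "torque": the same for the moment, N m; "finger_gap": finger opening in mm; "grip_force": force on a finger pad.
Only numpy, scipy, OpenCV 4.12 (cv2) and the standard library are available. Lean on these libraries where they do the work, as an engineer would, in place of code of your own. Each camera call takes 0.05 s, during which the arm holds its last target. There are 200 camera calls.

## Working session

There is one attempt and no reset: what is moved stays moved. The work goes in short steps, Python scripts to look and compute and a tool call to move; the robot and the scene stay as the last step left them, time stands still between calls to the robot, and variables do not carry over. Pictures are saved under pics/ and viewed, at most 10 in all, crops included, and the job is handed in when it is done.

Besides the shell and the picture viewer there is one more tool, called as name(argument=value, ...), one argument or row to a line, values as JSON. jog_arm: Moves the arm, as the interface text tells. Its arguments: {"type":"object","properties":{"steps":{"type":"array","items":{"type":"array"}},"gripper":{"type":"number"},"grip_force":{"type":"number"}},"required":["steps"]}

```bash
mkdir -p pics; ls; python3 - <<'E'
from plant import bot
import cv2
for n in ("scene","top"):
    im=bot.get_image(n); cv2.imwrite(f"pics/{n}0.png",im["pixels"])
    print(n,{k:v for k,v in im.items() if k!="pixels"})
print(bot.observe())
E
```

```text
pics
scene {'fovy': 52.8959404397049, 'cx': 285.77224046886073, 'cy': 208.3495201052639, 'world_to_cam': array([[ 3.36847226e-01,  9.41552168e-01,  3.66904427e-03,
        -1.35430679e+02],
       [-5.42184009e-01,  1.90781513e-01,  8.18314680e-01,
         2.67671454e+02],
       [ 7.69785975e-01, -2.77636327e-01,  5.74758752e-01,
        -1.49979166e+03],
       [ 0.00000000e+00,  0.00000000e+00,  0.00000000e+00,
         1.00000000e+00]])}
top {'fovy': 52.986308009471365, 'cx': 276.7782454678074, 'cy': 210.73979767084714, 'world_to_cam': array([[-2.45284499e-02, -9.99476475e-01, -2.10981245e-02,
        -2.55837980e+01],
       [ 9.88942620e-01, -2.73467129e-02,  1.45755453e-01,
        -5.86362485e+02],
       [-1.46256111e-01, -1.72896792e-02,  9.89095656e-01,
        -1.23347289e+03],
       [ 0.00000000e+00,  0.00000000e+00,  0.00000000e+00,
         1.00000000e+00]])}
{'time': 0.1, 'q': array([-1.23390084e+00,  2.64698539e-01,  1.60526234e+00,  7.21637392e-06,
        1.27372407e+00, -3.68860869e-02]), 'qvel': array([-4.98351154e-04, -3.10648339e-03, -1.92574815e-03, -2.70582062e-05,
        2.32801028e-03, -9.25325394e-04]), 'joint_efforts': array([-6.28129292e-04, -5.16707540e+01, -3.68589056e+01, -7.05746561e-05,
        6.26421097e-03,  3.14130136e-05]), 'position': array([ 246.26226645, -627.77484747,  244.05909751]), 'orientation': array([-1.03491438e-03,  9.82586349e-01,  1.85803586e-01, -1.52928784e-04]), 'wrist_force': array([-0.8486896 , -0.67367297, -0.49318121]), 'torque': array([-0.00834521, -0.06270976, -0.00246181]), 'grip_force': 0.0, 'finger_gap': 85.64522016314466}
```

View pics/scene0.png

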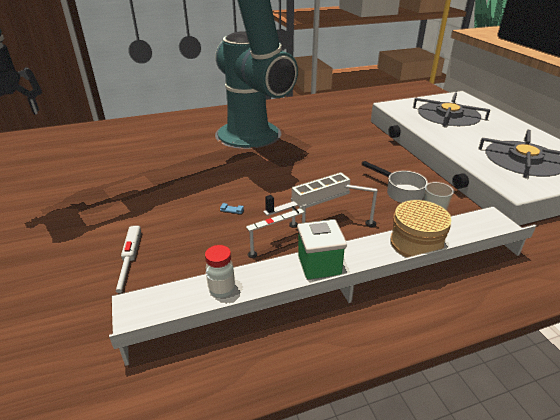

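View pics/top0.png

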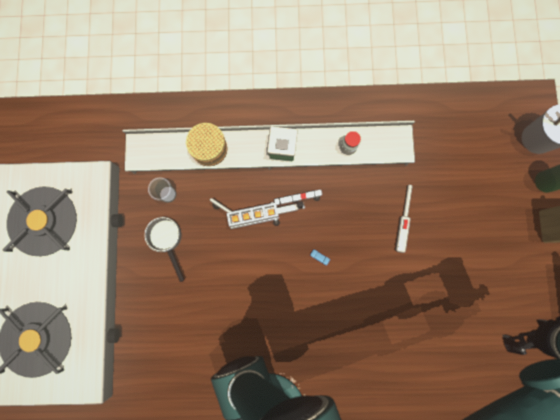

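The scene view shows the dispenser, with its knob at about (270,203), and the pan at (407,185). The top view shows the white row from (230,220) to (277,210), the knob near (300,207), the pan centre at about (162,235) with its handle end at (182,280), the tumbler at (162,190), and the chopstick rest at (320,257). I'll enlarge both.

```bash
python3 - <<'E'
import cv2
a=cv2.imread("pics/top0.png")[170:290,135:335]; cv2.imwrite("pics/topc.png",cv2.resize(a,None,fx=4,fy=4,interpolation=cv2.INTER_CUBIC))
a=cv2.imread("pics/scene0.png")[155:265,210:460]; cv2.imwrite("pics/scenec.png",cv2.resize(a,None,fx=3.2,fy=3.2,interpolation=cv2.INTER_CUBIC))
E
```

```text
(no output)
```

View pics/topc.png

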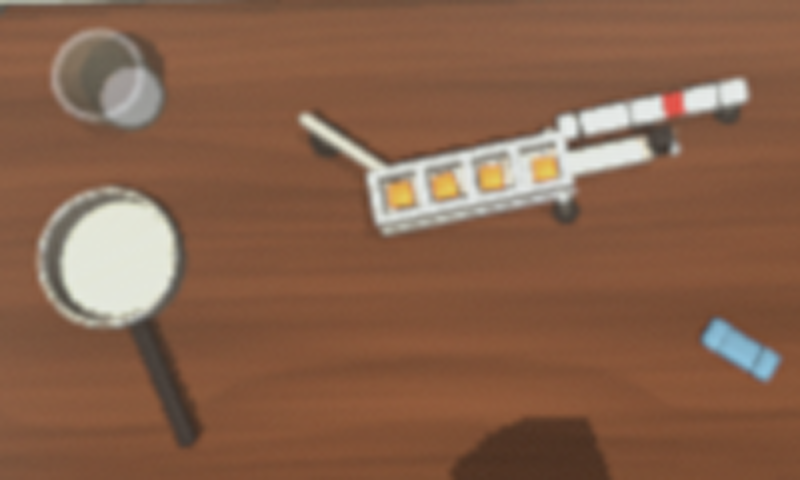

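View pics/scenec.png

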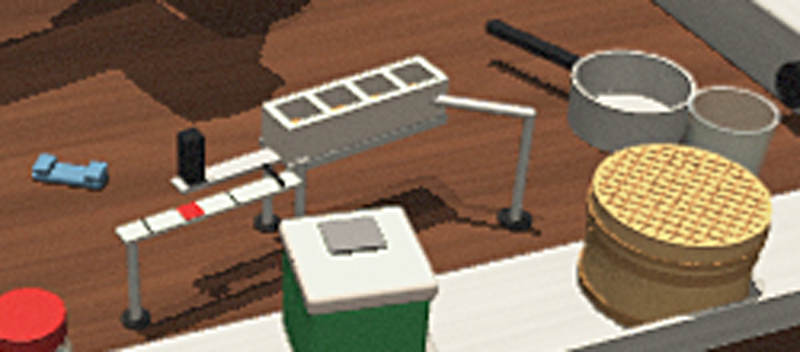

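The crops give me the row's corners, the red band, the knob, the pan's rim and the handle's end. I'll fit the poses from both views.

```bash
cat > h.py <<'E'
import numpy as np, cv2
from scipy.optimize import least_squares
from plant import bot
CAL={}
def cal(n):
    if n not in CAL: CAL[n]=bot.get_image(n)
    return CAL[n]
def proj(n,P):
    im=cal(n); P=np.atleast_2d(P); c=P@im["world_to_cam"][:3,:3].T+im["world_to_cam"][:3,3]
    f=210/np.tan(np.radians(im["fovy"])/2)
    return np.c_[im["cx"]+f*c[:,0]/-c[:,2], im["cy"]-f*c[:,1]/-c[:,2]]
def ray(n,uv,z):
    im=cal(n); f=210/np.tan(np.radians(im["fovy"])/2); R=im["world_to_cam"][:3,:3]; t=im["world_to_cam"][:3,3]
    d=R.T@np.array([(uv[0]-im["cx"])/f,-(uv[1]-im["cy"])/f,-1]); o=-R.T@t
    return o+d*(z-o[2])/d[2]
def T(p,L):
    L=np.atleast_2d(L); c,s=np.cos(p[2]),np.sin(p[2])
    return np.c_[p[0]+c*L[:,0]-s*L[:,1],p[1]+s*L[:,0]+c*L[:,1],L[:,2]]
top=lambda u,v:(135+(u+.5)/4-.5,170+(v+.5)/4-.5)
sc=lambda u,v:(210+(u+.5)/3.2-.5,155+(v+.5)/3.2-.5)
E
python3 - <<'E'
from h import *
obs=[("top",(19,71,116),top(367,172)),("top",(-19,71,116),top(379,222)),("top",(19,-71,116),top(558,133)),
("top",(28,-210,80),top(747,91)),("scene",(-19,-71,116),sc(262,103)),("scene",(19,-71,116),sc(277,128)),
("scene",(19,71,116),sc(447,78)),("scene",(-19,71,116),sc(420,57)),("scene",(0,-141,124),sc(190,132))]
f=lambda p:np.concatenate([proj(n,T(p,[L]))[0]-uv for n,L,uv in obs])
r=least_squares(f,[600,0,0]);p=r.x
print("disp",p); print(f(p).reshape(-1,2).round(1))
for nm in("top","scene"):
    g=lambda q:np.concatenate([proj(n,T(q,[L]))[0]-uv for n,L,uv in obs if n==nm])
    print(nm,least_squares(g,p).x)
for n,nm,uv in(("top","red",top(674,103)),("scene","red",sc(191,211)),("scene","ptr",sc(275,174)),("top","ptr",top(580,125))):
    w=ray(n,uv,80); c,s=np.cos(p[2]),np.sin(p[2]); d=w[:2]-p[:2]; print(n,nm,w,"local",c*d[0]+s*d[1],-s*d[0]+c*d[1])
out=T(p,[(0,34,0)])[0]; print("outlet",out,"knob",T(p,[(0,-141,108)])[0])
for n,F,a,b in(("top",top,(111,257),(186,434)),("scene",sc,(632,88),(492,27))):
    c=ray(n,F(*a),45);e=ray(n,F(*b),42); d=c-e; print(n,"pan",c,"hend",e,"len",np.hypot(*d[:2]),"yaw",np.arctan2(d[1],d[0]))
print("tumbler",ray("top",top(98,76),95),ray("top",top(132,97),0),"legs",T(p,[(23,-62,0),(-23,-62,0),(28,-202,0),(70,110,0)]))
o=bot.observe(); print(proj("top",[o["position"]]),proj("scene",[o["position"]]))
E
```

```text
disp [5.67163843e+02 2.84151411e+01 1.68607970e-01]
[[ 0.2 -0.3]
 [-0.5  0.2]
 [ 1.1 -0.1]
 [-0.2  0.4]
 [-0.8  0.1]
 [ 2.8  0. ]
 [ 0.2  0. ]
 [-0.5 -0.4]
 [-1.2  0. ]]
top [5.67154185e+02 2.87491919e+01 1.73942846e-01]
scene [5.67449681e+02 2.82041247e+01 1.57560323e-01]
top red [ 623.65302491 -120.39112068   80.        ] local 30.716915447693374 -156.175549885957
scene red [ 623.1549978  -118.31636266   80.        ] local 30.5741163013986 -154.04663930676298
scene ptr [600.73332216 -47.21847102  80.        ] local 20.401348256551795 -80.19437783335894
top ptr [609.14619969 -50.63522757  80.        ] local 28.121558775252034 -84.97444929175077
outlet [561.45829505  61.93299798   0.        ] knob [ 590.82508386 -110.58538282  108.        ]
top pan [524.17656063 305.8674642   45.        ] hend [390.89603688 248.6339778   42.        ] len 145.04954317106439 yaw 0.40560950075642777
scene pan [536.61808848 301.18447959  45.        ] hend [398.00574052 242.82916137  42.        ] len 150.39523320755245 yaw 0.3984747956933691
tumbler [653.12138869 302.89362633  95.        ] [655.3505382  304.25621171   0.        ] legs [[ 600.24192067  -28.84602153    0.        ]
 [ 554.89423201  -36.56529173    0.        ]
 [ 628.66444831 -166.02167507    0.        ]
 [ 617.71207052  148.60198174    0.        ]]
[[521.58118635 330.86449015]] [[ 13.13306323 117.44575099]]
```

```bash
cat > ov.py <<'E'
from h import *
def overlay(p,out,tb=(100,180,90,110),sb=(345,140,120,80),k=4):
    a=np.linspace(0,2*np.pi,80); tiles=[]
    for n,(u,v,w,h) in(("top",tb),("scene",sb)):
        im=cv2.resize(bot.get_image(n)["pixels"][v:v+h,u:u+w],None,fx=k,fy=k,interpolation=cv2.INTER_CUBIC)
        for L,col in((np.c_[52*np.cos(a),52*np.sin(a),45+0*a],(0,0,255)),(np.c_[52*np.cos(a),52*np.sin(a),0*a],(255,0,0)),
            (np.array([(-50,7,42),(-155,7,42),(-155,-7,42),(-50,-7,42.]]) if 0 else np.array([(-50,7,42),(-155,7,42),(-155,-7,42),(-50,-7,42.)]),(0,255,0))):
            q=((proj(n,T(p,L))-(u,v)+.5)*k-.5).round().astype(int)
            cv2.polylines(im,[q.reshape(-1,1,2)],True,col,1)
        tiles.append(im)
    H=max(t.shape[0] for t in tiles)
    cv2.imwrite(out,np.hstack([cv2.copyMakeBorder(t,0,H-t.shape[0],0,0,0) for t in tiles])[:600,:])
E
sed -i 's/np.array(\[(-50,7,42),(-155,7,42),(-155,-7,42),(-50,-7,42.\]) if 0 else //' ov.py
sed -i 's/(np.array(\[(-50,7,42),(-155,7,42),(-155,-7,42),(-50,-7,42.\]\]) if 0 else /(/' ov.py
grep -n "if 0" ov.py; python3 -c "
from ov import *
overlay((530,305,.40),'pics/ov1.png',tb=(140,210,60,75),sb=(355,150,90,60),k=5)"
```

```text
(no output)
```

View pics/ov1.png

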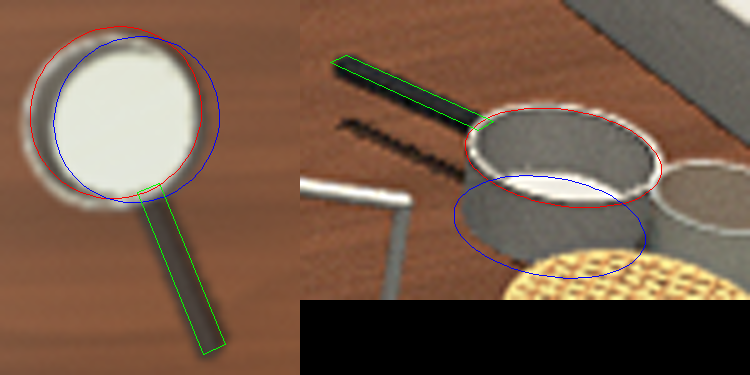

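The overlay shows the real rim about 2 px left of and below my guess in the top view. The scene view agrees, so I'll take the pan at about (527, 308) with yaw 0.41. Next I work out the move.

```bash
cat > mv.py <<'E'
import sys,numpy as np
from scipy.spatial.transform import Rotation as R
def local(pos,quat,*targets):
    M=R.from_quat(np.roll(quat,-1)).as_matrix()
    for t in targets: print(t,"-> cm",(M.T@(np.array(t)-pos)/10).round(2))
def toolyaw(quat):
    M=R.from_quat(np.roll(quat,-1)).as_matrix(); return np.arctan2(M[1,0],M[0,0])
E
python3 - <<'E'
from mv import *
from plant import bot
o=bot.observe(); print(toolyaw(o["orientation"]))
local(np.array([246.474,-628.386,245.28]),o["orientation"],(480,-200,200),(450,200,150),(417,260,120),(417,260,31))
E
```

```text
0.3738200416452464
(480, -200, 200) -> cm [ 37.38 -31.35   4.54]
(450, 200, 150) -> cm [ 49.2  -69.68   9.55]
(417, 260, 120) -> cm [ 48.32 -76.47  12.56]
(417, 260, 31) -> cm [ 48.32 -76.47  21.46]
```

jog_arm(
  steps=[
    [[37.4,-31.4,4],0],
    [[37.4,-31.4,4],0],
    [[37.4,-31.4,4],0],
    [[37.4,-31.4,4],0],
    [[37.4,-31.4,4],0],
    [[37.4,-31.4,4],0],
    [[37.4,-31.4,4],0],
    [[37.4,-31.4,4],0],
    [[37.4,-31.4,4],0],
    [[48.3,-76.5,10],-0.035],
    [[48.3,-76.5,10],-0.035],
    [[48.3,-76.5,10],-0.035],
    [[48.3,-76.5,10],-0.035],
    [[48.3,-76.5,10],-0.035],
    [[48.3,-76.5,10],-0.035],
    [[48.3,-76.5,10],-0.035],
    [[48.3,-76.5,10],-0.035],
    [[48.3,-76.5,10],-0.035],
    [[48.3,-76.5,10],-0.035],
    [[48.3,-76.5,10],-0.035],
  ],
  gripper=1,
)

```text
time: 2.4
position: [415.8, 265.2, 145.1]
orientation: [-0.001, 0.979, 0.206, 0.0]
wrist_force: [0.5, -0.7, 0.6]
finger_gap: 85.3
grip_force: 0.0
```

jog_arm(
  steps=[
    [[0,0,3],0],
    [[0,0,6],0],
    [[0,0,8],0],
    [[0,0,8],0],
    [[0,0,8],0],
  ],
)

```text
time: 2.9
position: [416.9, 259.6, 65.5]
orientation: [0.0, 0.979, 0.203, -0.0]
wrist_force: [-0.8, -0.5, -0.0]
finger_gap: 85.1
grip_force: 0.0
```

```bash
python3 - <<'E'
from ov import *
o=bot.observe(); print(o["position"],o["wrist_force"])
overlay((527,308,.41),'pics/ov2.png',tb=(140,210,60,75),sb=(350,120,90,75),k=5)
E
```

```text
[416.92460748 259.63222922  65.52203627] [-0.76842442 -0.4736678  -0.03872016]
```

View pics/ov2.png

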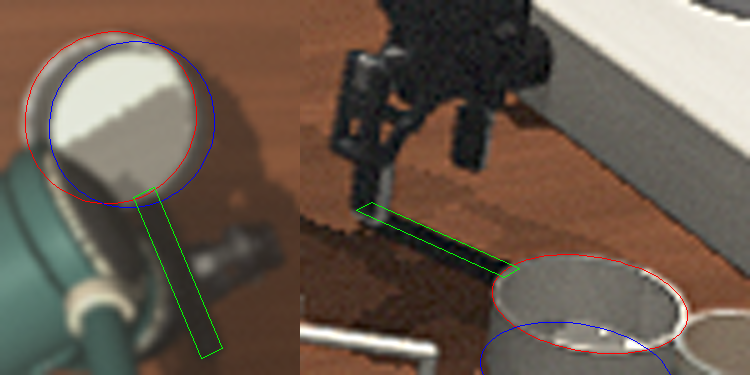

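The rim and handle now match in both views, and the open fingers straddle the handle. Next I descend and close.

jog_arm(
  steps=[
    [[0,0,2],0],
    [[0,0,3.4],0],
    [[0,0,3.4],0],
    [[0,0,3.4],0],
  ],
)

```text
time: 3.5
position: [416.5, 260.0, 31.2]
orientation: [0.0, 0.979, 0.203, -0.0]
wrist_force: [-0.6, 0.5, 0.0]
finger_gap: 85.1
grip_force: 0.0
```

jog_arm(
  steps=[
    [[0,0,0],0],
    [[0,0,0],0],
    [[0,0,0],0],
    [[0,0,0],0],
    [[0,0,0],0],
    [[0,0,0],0],
    [[0,0,0],0],
    [[0,0,0],0],
    [[0,0,0],0],
    [[0,0,0],0],
  ],
  gripper=-1,
  grip_force=30,
)

```text
time: 4.5
position: [416.9, 260.3, 31.4]
orientation: [-0.0, 0.979, 0.203, 0.0]
wrist_force: [-1.6, 1.7, 1.8]
finger_gap: 13.8
grip_force: 29.5
```

```bash
python3 - <<'E'
from mv import *
from plant import bot
o=bot.observe(); p=o["position"]; print(p,o["wrist_force"],o["finger_gap"],o["grip_force"],toolyaw(o["orientation"]))
pan=np.array([527,308]); out=np.array([561.3,62])
for w in((522,200),(520,62),(561.3,62)):
    local(p,o["orientation"],tuple(p+np.r_[np.array(w)-pan,0]))
E
```

```text
[416.88362814 260.30887902  31.44952601] [-1.56903536  1.65530269  1.79317238] 13.802042469537469 29.45074886083603 0.4088396347437649
(np.float64(411.8836281421843), np.float64(152.30887901733513), np.float64(31.449526007024957)) -> cm [-4.75  9.71 -0.  ]
(np.float64(409.8836281421843), np.float64(14.30887901733513), np.float64(31.449526007024957)) -> cm [-1.042e+01  2.229e+01 -1.000e-02]
(np.float64(451.18362814218426), np.float64(14.30887901733513), np.float64(31.449526007024957)) -> cm [-6.630e+00  2.394e+01 -1.000e-02]
```

jog_arm(
  steps=[
    [[-0.4,0.8,0],0],
    [[-1.0,2.1,0],0],
    [[-1.7,3.6,0],0],
    [[-2.4,5.1,0],0],
    [[-3.1,6.6,0],0],
    [[-3.8,8.1,0],0],
    [[-4.5,9.6,0],0],
    [[-5.2,11.1,0],0],
    [[-5.9,12.6,0],0],
    [[-6.6,14.1,0],0],
    [[-7.3,15.6,0],0],
    [[-8.0,17.1,0],0],
    [[-8.7,18.6,0],0],
    [[-9.4,20.1,0],0],
    [[-10.0,21.4,0],0],
    [[-10.4,22.2,0],0],
    [[-10.4,22.3,0],0],
    [[-10.4,22.3,0],0],
  ],
)

```text
time: 6.3
position: [408.9, 13.1, 31.2]
orientation: [0.0, 0.979, 0.203, -0.001]
wrist_force: [-3.2, -3.4, 6.5]
finger_gap: 13.4
grip_force: 29.9
```

jog_arm(
  steps=[
    [[0.4,0.2,0],0],
    [[1.1,0.5,0],0],
    [[2.0,0.9,0],0],
    [[2.8,1.2,0],0],
    [[3.4,1.5,0],0],
    [[3.8,1.65,0],0],
    [[3.8,1.65,0],0],
    [[3.8,1.65,0],0],
  ],
)

```text
time: 7.1
position: [450.7, 14.2, 31.0]
orientation: [-0.0, 0.979, 0.203, -0.001]
wrist_force: [-1.6, 0.2, 2.9]
finger_gap: 13.8
grip_force: 29.7
```

```bash
python3 - <<'E'
from ov import *
from mv import toolyaw
o=bot.observe(); print(o["position"],o["wrist_force"],o["finger_gap"],toolyaw(o["orientation"]))
overlay((561.3,62,.41),'pics/ov3.png',tb=(190,170,90,110),sb=(280,140,110,95),k=4)
E
```

```text
[450.6606455   14.2072396   31.02614419] [-1.57031001  0.18752278  2.9388927 ] 13.775457576684838 0.40920432305690435
```

View pics/ov3.png

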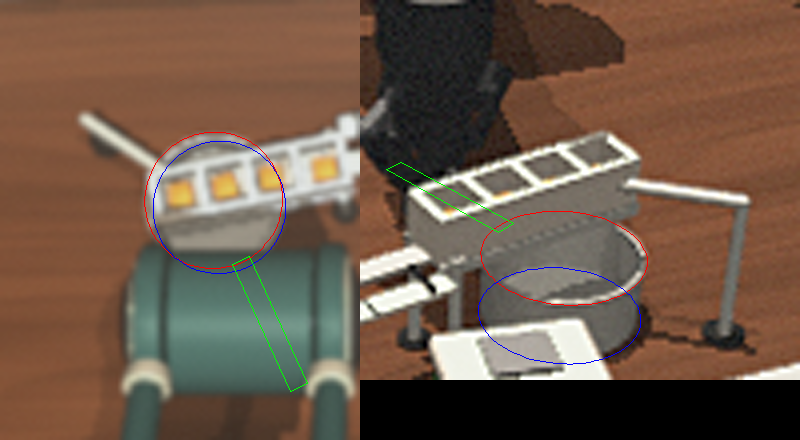

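The pan rim in the scene view lies on the predicted circle under the two left cells. I'll release, rise and work out the move to the knob.

jog_arm(
  steps=[
    [[0,0,0],0],
    [[0,0,0],0],
    [[0,0,0],0],
    [[0,0,0],0],
    [[0,0,0],0],
    [[0,0,0],0],
  ],
  gripper=0.2,
)

```text
time: 7.9
position: [451.5, 14.1, 31.3]
orientation: [-0.0, 0.979, 0.203, 0.0]
wrist_force: [-0.3, 0.5, 0.4]
finger_gap: 51.2
grip_force: 0.0
```

jog_arm(
  steps=[
    [[0,0,-2],0],
    [[0,0,-5],0],
    [[0,0,-9],0],
    [[0,0,-13],0],
    [[0,0,-16],0],
    [[0,0,-17],0],
    [[0,0,-17],0],
    [[0,0,-17],0],
  ],
)

```text
time: 8.7
position: [450.5, 14.2, 199.8]
orientation: [-0.0, 0.979, 0.203, -0.001]
wrist_force: [-0.5, -0.3, -0.0]
finger_gap: 50.9
grip_force: 0.0
```

```bash
python3 - <<'E'
from h import *
from mv import *
o=bot.observe(); p=o["position"]; print(p,o["finger_gap"],toolyaw(o["orientation"]))
print("knob top scene",ray("scene",sc(190,132),124),"top",ray("top",top(660,130),124))
local(p,o["orientation"],(591,-111,200))
E
```

```text
[450.51192908  14.15863261 199.84943659] 50.88761213050958 0.40876547630173554
knob top scene [ 591.56450215 -108.0057652   124.        ] top [ 596.39537362 -107.75013734  124.        ]
(591, -111, 200) -> cm [ 7.92 17.07 -0.04]
```

jog_arm(
  steps=[
    [[2,4,0],0.08],
    [[4,8.5,0],0.16],
    [[6,13,0],0.24],
    [[8,17,0],0.24],
    [[8,17,0],0.24],
    [[8,17,3],0.24],
    [[8,17,6],0.24],
    [[8,17,6],0.24],
    [[8,17,6],0.24],
  ],
)

```text
time: 9.7
position: [590.7, -109.3, 139.6]
orientation: [-0.001, 0.996, 0.084, -0.002]
wrist_force: [-0.1, 0.3, 0.7]
finger_gap: 51.0
grip_force: 0.0
```

```bash
python3 - <<'E'
from h import *
from mv import *
o=bot.observe(); p=o["position"]; print(p,o["finger_gap"],toolyaw(o["orientation"]))
k=5
t=[]
for n,(u,v,w,h) in(("top",(255,185,80,70)),("scene",(235,165,80,70))):
    im=cv2.resize(bot.get_image(n)["pixels"][v:v+h,u:u+w],None,fx=k,fy=k,interpolation=cv2.INTER_CUBIC)
    for P in((p[0],p[1],124),(p[0],p[1],84)):
        q=((proj(n,[P])[0]-(u,v)+.5)*k-.5).astype(int); cv2.circle(im,tuple(map(int,q)),4,(0,255,0),1)
    t.append(im)
cv2.imwrite("pics/k1.png",np.hstack(t))
E
```

```text
[ 590.67982851 -109.3468104   139.56326006] 51.024654203890556 0.1691100001251744
```

View pics/k1.png

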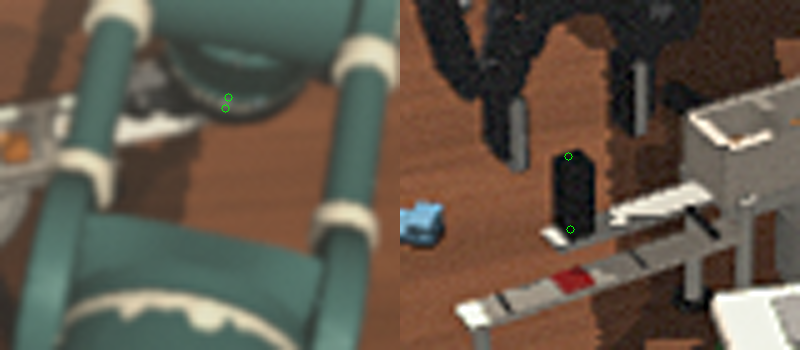

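The scene crop shows the post's top centre at about (573,157), which is 1 px left-of-robot of my projection. The fingers straddle it. I'll shift 2 mm, descend and close.

jog_arm(
  steps=[
    [[0,-0.2,1],0],
    [[0,-0.2,2.5],0],
    [[0,-0.2,3.6],0],
    [[0,-0.2,3.6],0],
    [[0,-0.2,3.6],0],
  ],
)

```text
time: 10.4
position: [591.3, -107.9, 104.1]
orientation: [-0.0, 0.996, 0.084, -0.001]
wrist_force: [0.7, -0.0, -0.4]
finger_gap: 51.2
grip_force: 0.0
```

jog_arm(
  steps=[
    [[0,0,0],0],
    [[0,0,0],0],
    [[0,0,0],0],
    [[0,0,0],0],
    [[0,0,0],0],
    [[0,0,0],0],
  ],
  gripper=-1,
  grip_force=40,
)

```text
time: 11.0
position: [592.6, -108.5, 106.0]
orientation: [0.0, 0.996, 0.084, 0.001]
wrist_force: [-0.2, -1.7, 3.1]
finger_gap: 15.6
grip_force: 41.4
```

```bash
python3 - <<'E'
from mv import *
from plant import bot
for i in range(2):
    o=bot.observe(); print(o["position"],o["wrist_force"],o["torque"],o["finger_gap"],o["grip_force"],toolyaw(o["orientation"]))
E
```

```text
[ 592.61757368 -108.49139574  105.98326378] [-0.16448369 -1.68374192  3.14379303] [-0.30604411  0.05633192  0.19871099] 15.575960801073286 41.41879141330719 0.16902964736440157
[ 592.61757368 -108.49139574  105.98326378] [-0.16448369 -1.68374192  3.14379303] [-0.30604411  0.05633192  0.19871099] 15.575960801073286 41.41879141330719 0.16902964736440157
```

jog_arm(
  steps=[
    [[0,0.3,0],0],
    [[0,0.7,0],0],
    [[0,1.1,0],0],
    [[0,1.5,0],0],
    [[0,1.5,0],0],
    [[0,1.5,0],0],
  ],
)

```text
time: 11.6
position: [595.1, -122.2, 105.9]
orientation: [-0.001, 0.996, 0.084, 0.001]
wrist_force: [0.0, 3.3, 5.9]
finger_gap: 15.4
grip_force: 41.9
```

jog_arm(
  steps=[
    [[0,0.4,0],0],
    [[0,0.9,0],0],
    [[0,1.4,0],0],
    [[0,1.9,0],0],
    [[0,2.4,0],0],
    [[0,2.9,0],0],
    [[0,3.4,0],0],
    [[0,3.9,0],0],
    [[0,4.4,0],0],
    [[0,4.9,0],0],
    [[0,5.3,0],0],
    [[0,5.6,0],0],
    [[0,5.7,0],0],
    [[0,5.7,0],0],
  ],
)

```text
time: 13.0
position: [605.0, -177.0, 105.9]
orientation: [-0.002, 0.996, 0.084, 0.001]
wrist_force: [0.6, 7.9, 6.0]
finger_gap: 15.3
grip_force: 41.9
```

```bash
python3 - <<'E'
from h import *
o=bot.observe(); p=o["position"]; print(o["time"],p,o["wrist_force"],o["finger_gap"],"travel",np.hypot(p[0]-592.6,p[1]+108.5))
k=5; u,v,w,h=235,165,120,75
cv2.imwrite("pics/k2.png",cv2.resize(bot.get_image("scene")["pixels"][v:v+h,u:u+w],None,fx=k,fy=k,interpolation=cv2.INTER_CUBIC))
E
```

```text
13.0 [ 605.04785992 -176.96550761  105.92113874] [0.5924745  7.91899454 6.0060561 ] 15.2531450597418 travel 69.58789369474597
```

View pics/k2.png

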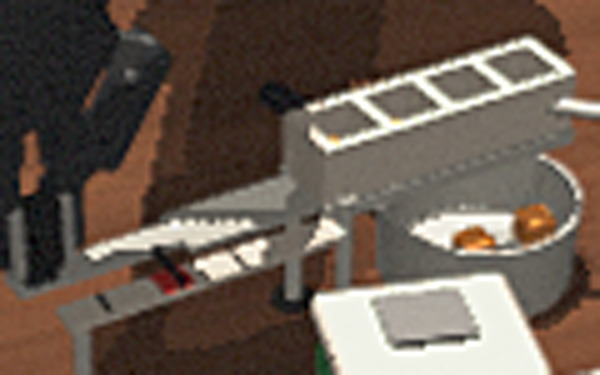

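Two lumps lie in the pan at about (470,240) and (533,222) of the crop, and the pointer at (170,262) is in the red band. I'll hold for 1.2 s, then ease the slide back.

jog_arm(
  steps=[
    [[0,0,0],0],
    [[0,0,0],0],
    [[0,0,0],0],
    [[0,0,0],0],
    [[0,0,0],0],
    [[0,0,0],0],
    [[0,0,0],0],
    [[0,0,0],0],
    [[0,0,0],0],
    [[0,0,0],0],
    [[0,0,0],0],
    [[0,0,0],0],
  ],
)

```text
time: 14.25
position: [605.0, -176.8, 105.9]
orientation: [-0.002, 0.996, 0.084, 0.001]
wrist_force: [0.2, 8.4, 6.3]
finger_gap: 15.0
grip_force: 41.9
```

jog_arm(
  steps=[
    [[0,-0.3,0],0],
    [[0,-0.7,0],0],
    [[0,-1.2,0],0],
    [[0,-1.7,0],0],
    [[0,-2.2,0],0],
    [[0,-2.7,0],0],
    [[0,-3.2,0],0],
    [[0,-3.7,0],0],
    [[0,-4.2,0],0],
    [[0,-4.7,0],0],
    [[0,-5.2,0],0],
    [[0,-5.6,0],0],
    [[0,-6,0],0],
    [[0,-6.3,0],0],
    [[0,-6.6,0],0],
    [[0,-6.8,0],0],
    [[0,-7.0,0],0],
    [[0,-7.1,0],0],
    [[0,-7.15,0],0],
    [[0,-7.15,0],0],
  ],
)

```text
time: 16.25
position: [592.6, -108.5, 105.9]
orientation: [0.0, 0.996, 0.084, 0.001]
wrist_force: [-0.0, 0.8, 5.8]
finger_gap: 15.2
grip_force: 41.8
```

jog_arm(
  steps=[
    [[0,-0.1,0],0],
    [[0,-0.1,0],0],
    [[0,-0.1,0],0],
  ],
)

```text
time: 16.55
position: [592.6, -108.5, 106.0]
orientation: [0.001, 0.996, 0.084, 0.001]
wrist_force: [-0.3, -3.2, 5.5]
finger_gap: 15.2
grip_force: 41.8
```

jog_arm(
  steps=[
    [[0,0,0],0],
    [[0,0,0],0],
    [[0,0,0],0],
    [[0,0,0],0],
    [[0,0,0],0],
    [[0,0,0],0],
  ],
  gripper=0.1,
)

```text
time: 17.15
position: [591.9, -107.5, 105.1]
orientation: [-0.0, 0.996, 0.084, -0.0]
wrist_force: [-0.5, -0.0, 0.6]
finger_gap: 46.6
grip_force: 0.0
```

jog_arm(
  steps=[
    [[0,0,-2],0],
    [[0,0,-5],0],
    [[0,0,-9],0],
    [[0,0,-13],0],
    [[-4,5,-16],0],
    [[-7,10,-16],0],
    [[-10,15,-16],0],
    [[-13,20,-16],0],
    [[-15,25,-16],0],
    [[-15,25,-16],0],
    [[-15,25,-16],0],
  ],
)

```text
time: 18.25
position: [483.9, -384.5, 265.3]
orientation: [0.001, 0.997, 0.081, -0.0]
wrist_force: [0.6, 0.9, -0.4]
finger_gap: 47.0
grip_force: 0.0
```

```bash
python3 - <<'E'
import cv2,numpy as np
from plant import bot
o=bot.observe(); print(o["time"],o["position"],o["wrist_force"],o["finger_gap"])
t=[]
for n,(u,v,w,h) in(("top",(200,170,130,120)),("scene",(240,160,130,120))):
    t.append(cv2.resize(bot.get_image(n)["pixels"][v:v+h,u:u+w],None,fx=3,fy=3,interpolation=cv2.INTER_CUBIC))
cv2.imwrite("pics/end.png",np.hstack(t))
E
```

```text
18.25 [ 483.92644525 -384.54101104  265.32117634] [ 0.63278136  0.92136144 -0.40377247] 47.013161087861064
```

View pics/end.png

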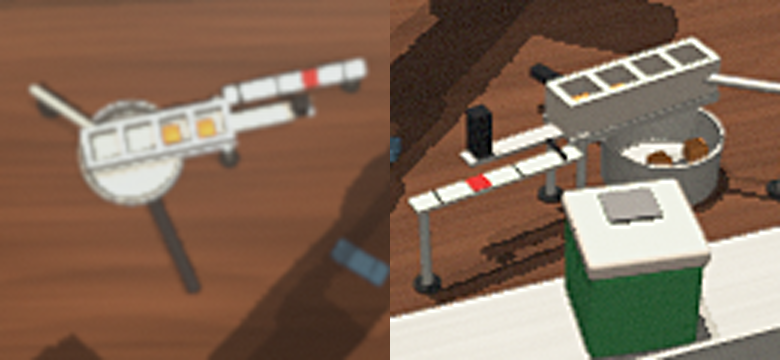

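The final views show the slide home, the two lumps in the pan and the other two still in their cells. The pan is centred at the outlet, with its rim centre at about (244,220), as predicted.

```bash
python3 -c "
from plant import bot
print(bot.sign_off())"
```

```text
the job is handed in; nothing more can be done
None
```

The job is done and handed in at about 18 s: the pan stands under the outlet with two lumps in it, the other two are still in their cells, and the slide was eased back home by the knob after a hold of just over a second with the pointer in the red band.

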